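# Find the meal-box lid that rocks and press it home

### The arm

A 7-joint arm with a two-finger parallel gripper is mounted at the origin on the work surface. World frame = base frame: x ahead of the robot, y to its left, z up, the work surface at z = 0. Lengths are in m, angles in degrees, forces in N, time in s.
With the tool pointing down it reaches from about 0.425 to 0.875 m from the base axis. Payload 4.7 kg.
Tool frame: the origin (TCP) lies at the very end of the fingers, on their centre line; the grasp point (between the pads) lies 19 mm behind it; z points along the fingers, y is the direction in which the jaws open and shut (so a half turn about z gives the same grasp; the last joint's range is limited). The gripper opens to 87 mm and grips with 3 to 60 N. Pads are 19 mm wide; open, the fingers measure 117 mm over their backs; the gripper's body (75 mm by 190 mm) begins 51 mm behind the grasp point.
Start: joints at [72.485, 18.392, -4.016, 83.108, 1.295, 78.541, -3.26], TCP at [0.204, -0.617, 0.223] pointing down, gripper open.
Joint ranges: [-163.93, 163.93], [-17.29, 119.83], [-79.2, 71.16], [3.27, 140.29], [-89.18, 269.18], [5.43, 117.66], [-154.24, 154.24]. Speed limits (degrees/s): [147.25, 147.25, 180, 180, 180, 180, 180].

### API

Orientations are given as [roll, pitch, yaw] about the fixed x, y, z axes, in that order (R = Rz(yaw) Ry(pitch) Rx(roll)).
In Python, from cell import env gives the robot as it stands.
- The arm moves only by the tool servo_tool, never from a script. Its argument "increments" is a list that holds one entry, the list of rows, each a list of 7 numbers: the shift along the tool's x, y, z in m, then the turn, a rotation vector about the tool's x, y, z in degrees, then the opening, from -1 (shut) to 1 (fully open). In form: [[[dx, dy, dz, rx, ry, rz, fingers], ...]]. A call has 1 to 20 rows; each row is the pose to reach, as a shift and turn from the pose commanded when the call began, along the tool's axes at that moment; what a row does not reach only later rows make up. A row lasts 1/10 s, in which the tool goes at most 50 mm and 8.59 degrees, less where a joint would pass 70% of its speed; a pose out of reach is approached as far as the arm can. A call with a gripper value outside its range is refused whole. The fingers move at their own pace and stop on an object; "squeeze" is the grip in N (left out, the last holds). Time passes only in rows, so rows that repeat a pose let the fingers close. It gives the time, the measured TCP pose, the force and the opening at its end, in the units of the state.
- env.get_obs(): the state, without advancing time (a new reading comes with each control period).
- env.read_camera(name): name is "scene" or "top" or "wrist"; returns a dict with "frame" (400x640x3 uint8, blue, green, red), "intrinsics" (3x3 intrinsics, pixels), "rvec" (rotation vector, rad) and "tvec" (3), from world to camera coordinates, as OpenCV has them. Camera axes: x right, y down, z forward; pixel columns grow to the right and rows downward; lengths in m; the calibration is good to about 2 mm. The wrist camera is an equidistant fisheye: a pixel r from the principal point sees the ray r / f radians off the axis. A picture is of the moment at which its call begins. There is no depth.
- env.sign_off(): hands the job in, once; it reports no verdict.
The state is a dict: "time_s": time; "qpos": joint angles; "joint_velocities": joint speeds; "effort": joint torques, N m; "tool_pos": TCP position; "tool_rot": TCP orientation; "force": force on the tool from outside, world axes, zero at the start; "wrist_torque": the same for the moment, N m; "grip_width": finger opening in m.
Only numpy, scipy, OpenCV 4.12 (cv2) and the standard library are available. Lean on these libraries where they do the work, as an engineer would, in place of code of your own. Each camera call takes 0.05 s, during which the arm holds its last target.

### The job

One of the four blue meal-box lids is not snapped on. With the fingertips, press lightly near the end edge of one lid after another until you find the one that rocks, then press firmly on the white disc in its middle until it is seated, as low and level as the other three. Do not lift or pull off any lid, and leave the bottle, cup and spoon where they are.

Things in the scene. Friction and masses are not known exactly. Their poses are not given: they have to be found in the camera images.
- tray: fixed aluminium packing tray, 310 (x) x 390 (y) mm, edge 14 mm high, with four fixed steel meal boxes in two rows of two. Origin: centre of its underside, on the work surface; z up. Box rims stand 53 mm above the work surface, boxes 100 (x) x 140 (y) mm outside, their centres at x = +-70 mm, y = +-90 mm of the tray; 30 mm between neighbouring lids
- lid_1: one of four identical rigid blue plastic lids, 110 (x) x 150 (y) mm, 60 to 130 g, flat on top with a white disc 32 mm across in the middle. Origin: centre of the top face; z up, y along the long side. A 3 mm plate; its skirt (14 mm overall) hangs around the box with 2 mm play. Seated, its top is level, 56 mm above the work surface, and does not move when pressed. Covers the box at place_1
- lid_2: as lid_1. Any one of the four lids, is unseated: it rests level, 4 to 5 mm too high, on a hidden snap stud 32 mm square under its middle. Covers the box at place_2
- lid_3: as lid_1. Pressed off the stud with under 1 N, the unseated lid rocks: the pressed side sinks to the box rim (tilt 0.05 to 0.15 rad), the other side rises; let go, it falls back level. Up to 20 N near an end edge (55 mm from the middle along y) does not seat it. Covers the box at place_3
- lid_4: as lid_1. The unseated lid is seated by more than about 13 N (20 N is ample) on its white disc: the stud then goes down 4 to 5 mm and stays down. Covers the box at place_4
- place_1 (a point): fixed point on the tray: where the centre of lid_1's top face lies when that lid is seated, 56 mm above the work surface
- place_2 (a point): fixed point on the tray: where the centre of lid_2's top face lies when that lid is seated, 56 mm above the work surface
- place_3 (a point): fixed point on the tray: where the centre of lid_3's top face lies when that lid is seated, 56 mm above the work surface
- place_4 (a point): fixed point on the tray: where the centre of lid_4's top face lies when that lid is seated, 56 mm above the work surface
- bottle: bystander: standing yellow sauce bottle with a red cap, 56 mm across, 150 mm high; origin at the centre of its underside; leave alone
- cup: bystander: standing metal cup, 70 mm across, 80 mm high; origin at the centre of its underside; leave alone
- spoon: bystander: serving spoon with a red handle, 220 mm long, lying along its own x axis on the work surface beyond the tray; leave alone

How it is judged (in metres and radians):
On the way, in this order (a step that is already met when the one before it is completed fails the run):
1. the loose lid is rocked by a fingertip pressing off its middle (tilted more than 0.03 rad while touched) (((angle between lid_1's own z axis and vertical above 0.03 rad and contact force between the fingers and lid_1 above 0.2 N) or (angle between lid_2's own z axis and vertical above 0.03 rad and contact force between the fingers and lid_2 above 0.2 N) or (angle between lid_3's own z axis and vertical above 0.03 rad and contact force between the fingers and lid_3 above 0.2 N) or (angle between lid_4's own z axis and vertical above 0.03 rad and contact force between the fingers and lid_4 above 0.2 N))), for 0.1 s.
2. that lid is seated: all four lids low and level on their boxes (z of lid_1 in the frame of tray between 0.053 and 0.058 m and angle between each of lid_1, lid_2, lid_3, lid_4's own z axis and vertical below 0.02 rad and horizontal distance between lid_1 and place_1 below 0.006 m and z of lid_2 in the frame of tray between 0.053 and 0.058 m and horizontal distance between lid_2 and place_2 below 0.006 m and z of lid_3 in the frame of tray between 0.053 and 0.058 m and horizontal distance between lid_3 and place_3 below 0.006 m and z of lid_4 in the frame of tray between 0.053 and 0.058 m and horizontal distance between lid_4 and place_4 below 0.006 m), for 0.3 s.
At the end, for the whole second after the job is handed in: All four lids lie seated and at rest on their own boxes: top centre 53 to 58 mm above the tray's underside (56 when seated), tilted less than 0.02 rad, within 6 mm of their places (all of step 2 and linear speed of each of lid_1, lid_2, lid_3, lid_4 below 0.01 m/s); the robot touches nothing.
It fails at once if a lid is lifted (its centre more than 72 mm above the tray's underside, 16 mm above seated) (z of any of lid_1, lid_2, lid_3, lid_4 in the frame of tray above 0.072 m).
It fails at once if the bottle, cup or spoon is moved more than 30 mm or lifted, or the bottle or cup is tipped (distance of any of bottle, cup, spoon from where it was at the start of the episode above 0.03 m or angle between any of bottle, cup's own z axis and vertical above 0.4 rad).
It also fails if it takes over 48 s, if anything falls off the work surface, if the arm or the gripper's body presses on something with over 40 N, if the wrist force passes 120 N, or if a joint passes its speed limit or range.

## Working session

There is one attempt and no reset: what is moved stays moved. The work goes in short steps, Python scripts to look and compute and a tool call to move; the robot and the scene stay as the last step left them, time stands still between calls to the robot, and variables do not carry over. Pictures are saved under pics/ and viewed, and the job is handed in when it is done.

Besides the shell and the picture viewer there is one more tool, called as name(argument=value, ...) on one line, values as JSON. servo_tool: Moves the arm, as the interface text tells. Its arguments: {"type":"object","properties":{"increments":{"type":"array","items":{"type":"array","items":{"type":"array","items":{"type":"number"}}}},"squeeze":{"type":"number"}},"required":["increments"]}

```bash
mkdir -p pics; python3 - <<'E'
from cell import env
import cv2
o=env.get_obs()
for k,v in o.items(): print(k,v)
for n in ["scene","top"]:
    c=env.read_camera(n); cv2.imwrite(f"pics/{n}0.png",c["frame"]); print(n,c["intrinsics"],c["rvec"],c["tvec"])
E
```

```text
time_s 0.0
qpos [72.48601788 18.44041085 -4.01729454 83.1758622   1.29595785 78.54041556
 -3.26018513]
joint_velocities [-0.00858285 -0.11895471 -0.01773909 -0.1393517   0.06361842 -0.04919466
 -0.01657863]
effort [ 4.72450229e-04 -4.91272223e+01 -4.03216789e-01 -3.12531924e+01
 -6.39332389e-02  4.34238883e-02  1.49043758e-04]
tool_pos [ 0.20411803 -0.61652818  0.22143803]
tool_rot [-1.79888617e+02  6.15290234e-03  1.83254382e+01]
force [ 0.07645033 -0.25595177 -0.65698272]
wrist_torque [-0.03237212 -0.04520696 -0.03417033]
grip_width 0.0869717046077121
scene [[488.61980476   0.         323.36842741]
 [  0.         488.61980476 197.22867284]
 [  0.           0.           1.        ]] [ 2.29718013  0.84822768 -0.30899375] [-0.49187686 -0.24830061  1.64710613]
top [[399.67245081   0.         323.85349897]
 [  0.         399.67245081 193.52382699]
 [  0.           0.           1.        ]] [ 2.14152344 -2.17562006  0.17627081] [0.0288719  0.63623227 1.04388934]
```

View pics/scene0.png

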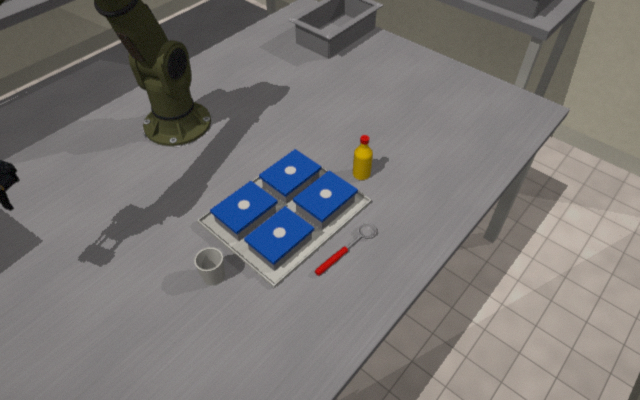

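View pics/top0.png

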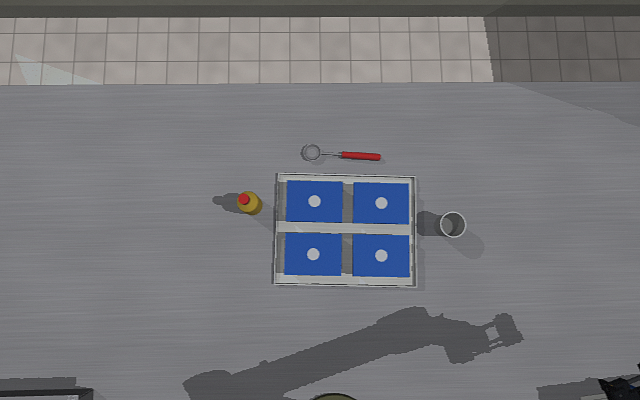

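The scene and top views show four blue lids with white discs, at about (314,201), (381,203), (313,254) and (381,256) in the top view. The bottle is at (248,203) and the cup at (453,224). Next I triangulate the discs.

```bash
cat > h.py <<'E'
import cv2,numpy as np
from scipy import ndimage
def discs(f):
    f=f.astype(int); b,g,r=f[...,0],f[...,1],f[...,2]
    blue=((b>90)&(b-r>50)).astype(np.uint8)
    blue=cv2.morphologyEx(blue,cv2.MORPH_OPEN,np.ones((3,3)))
    cs,h=cv2.findContours(blue,cv2.RETR_CCOMP,cv2.CHAIN_APPROX_NONE)
    out=[]
    for c,hh in zip(cs,h[0]):
        if hh[3]>=0 and cv2.contourArea(c)>30:
            x,y,w,hq=cv2.boundingRect(c); x-=2;y-=2;w+=4;hq+=4
            p=f[y:y+hq,x:x+w,2].astype(float); 
            lo,hi=np.percentile(p,8),np.percentile(p,90)
            wt=np.clip((p-lo)/(hi-lo),0,1); wt[wt<.15]=0
            yy,xx=np.mgrid[y:y+hq,x:x+w]
            out.append(((wt*xx).sum()/wt.sum(),(wt*yy).sum()/wt.sum(),wt.sum()))
    return np.array(out)
def P(c):
    return c["intrinsics"]@np.c_[cv2.Rodrigues(np.array(c["rvec"]))[0],np.array(c["tvec"])]
def ray(c,uv,z):
    R=cv2.Rodrigues(np.array(c["rvec"]))[0];t=np.array(c["tvec"]);C=-R.T@t
    d=R.T@np.linalg.inv(c["intrinsics"])@[uv[0],uv[1],1]
    return C+d*(z-C[2])/d[2]
E
python3 - <<'E'
from cell import env
from h import *
s=env.read_camera("scene");t=env.read_camera("top")
ds=discs(s["frame"]);dt=discs(t["frame"])
print(ds,dt)
A=[ray(t,d,.056) for d in dt];B=[ray(s,d,.056) for d in ds]
for a,d in zip(A,dt):
    j=np.argmin([np.linalg.norm(a-b) for b in B])
    X=cv2.triangulatePoints(P(t),P(s),d[:2],ds[j][:2])[:,0];X=X[:3]/X[3]
    print(d[:2].round(1),a.round(4),B[j].round(4),"tri",X.round(4))
E
```

```text
[[278.9368515  232.06024768 103.02298851]
 [243.36197832 204.21782307  88.54597701]
 [325.27946035 193.17338932  83.97687861]
 [289.90605117 169.78028882  75.75098814]] [[380.90982014 255.12395814 118.2       ]
 [312.77679126 253.67937415 117.5620438 ]
 [380.9778067  202.50107387 112.15328467]
 [314.05573248 200.65987261 113.76811594]]
[380.9 255.1] [ 0.4683 -0.129   0.056 ] [ 0.4675 -0.1302  0.056 ] tri [ 0.4677 -0.1296  0.0557]
[312.8 253.7] [0.4752 0.0511 0.056 ] [0.4743 0.0499 0.056 ] tri [0.4746 0.0504 0.0558]
[381.  202.5] [ 0.6084 -0.1344  0.056 ] [ 0.6078 -0.1356  0.056 ] tri [ 0.6079 -0.135   0.0556]
[314.1 200.7] [0.616  0.0457 0.056 ] [0.6119 0.0476 0.056 ] tri [0.6148 0.0451 0.0604]
```

Triangulated heights give 55.6 to 55.8 mm for three lids. The far-left one, at (0.615, 0.045), stands at 60.4 mm, so it is probably the loose lid. I'll rock it at its inner (−y) end, away from the bottle. Target is TCP (0.613, −0.010), with yaw aligned to the tray (−2.2°).

servo_tool(increments=[[[0.036,-0.028,0.0,0,0,2,-1],[0.072,-0.056,0.0,0,0,4,-1],[0.109,-0.084,0.0,0,0,6,-1],[0.145,-0.112,0.0,0,0,8,-1],[0.181,-0.14,0.0,0,0,10,-1],[0.217,-0.168,0.0,0,0,12,-1],[0.253,-0.196,0.0,0,0,14,-1],[0.29,-0.224,0.0,0,0,16,-1],[0.326,-0.252,0.0,0,0,18,-1],[0.362,-0.28,0.0,0,0,20.5,-1],[0.398,-0.308,0.0,0,0,20.5,-1],[0.434,-0.336,0.0,0,0,20.5,-1],[0.471,-0.364,0.0,0,0,20.5,-1],[0.507,-0.392,0.02,0,0,20.5,-1],[0.543,-0.42,0.05,0,0,20.5,-1],[0.579,-0.448,0.08,0,0,20.5,-1],[0.579,-0.448,0.11,0,0,20.5,-1],[0.579,-0.448,0.13,0,0,20.5,-1],[0.579,-0.448,0.13,0,0,20.5,-1],[0.579,-0.448,0.13,0,0,20.5,-1]]], squeeze=10)

```text
time_s: 2.2
tool_pos: [0.6131, -0.0101, 0.0927]
tool_rot: [180.0, 0.0, -2.2]
force: [0.3, 0.2, 0.0]
grip_width: 0.0007
```

servo_tool(increments=[[[0,0,0.012,0,0,0,-1],[0,0,0.024,0,0,0,-1],[0,0,0.03,0,0,0,-1],[0,0,0.031,0,0,0,-1],[0,0,0.032,0,0,0,-1],[0,0,0.033,0,0,0,-1],[0,0,0.034,0,0,0,-1],[0,0,0.034,0,0,0,-1],[0,0,0.034,0,0,0,-1]]])

```text
time_s: 3.1
tool_pos: [0.6133, -0.0098, 0.0588]
tool_rot: [180.0, -0.0, -2.2]
force: [0.3, 0.5, 0.4]
grip_width: 0.0003
```

```bash
python3 - <<'E'
from cell import env
import cv2
print(env.get_obs()["force"],env.get_obs()["tool_pos"])
for n in ["scene","wrist"]:
    cv2.imwrite(f"pics/{n}1.png",env.read_camera(n)["frame"])
E
```

```text
[0.31506226 0.46260472 0.44518627] [ 0.61333366 -0.00978208  0.05875927]
```

servo_tool(increments=[[[0,0,0.0005,0,0,0,-1],[0,0,0.001,0,0,0,-1],[0,0,0.0015,0,0,0,-1],[0,0,0.002,0,0,0,-1],[0,0,0.002,0,0,0,-1],[0,0,0.002,0,0,0,-1]]])

```text
time_s: 3.8
tool_pos: [0.6134, -0.0098, 0.0581]
tool_rot: [180.0, -0.0, -2.2]
force: [-4.2, -0.1, 9.4]
grip_width: 0.0004
```

```bash
python3 - <<'E'
from cell import env
import cv2
print(env.get_obs()["force"],env.get_obs()["tool_pos"])
c=env.read_camera("scene")["frame"][130:250,190:390]
cv2.imwrite("pics/s2.png",cv2.resize(c,None,fx=4,fy=4))
cv2.imwrite("pics/w2.png",env.read_camera("wrist")["frame"])
E
```

```text
[-4.17552565 -0.14478587  9.36551965] [ 0.61342167 -0.00979561  0.05814844]
```

View pics/s2.png

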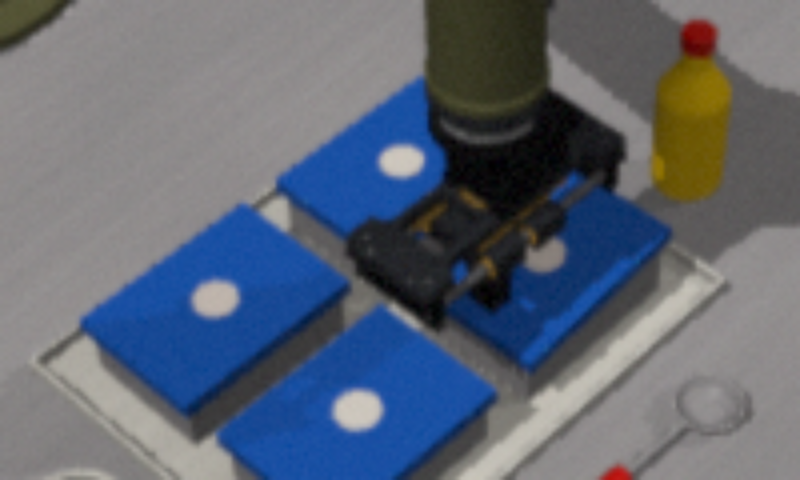

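View pics/w2.png

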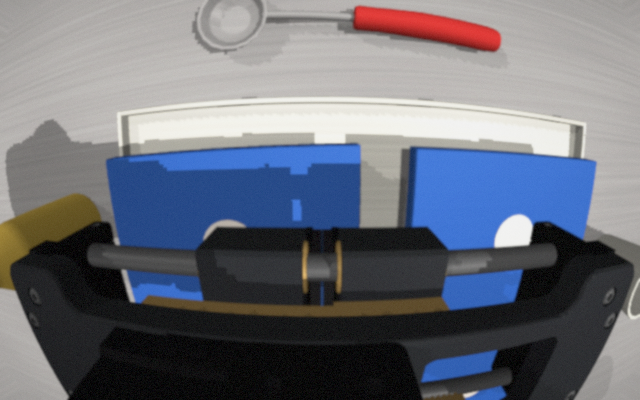

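The wrist and scene views show the fingertips on the near end of the far-left lid. They sank to 58.1 mm, then met 9 N. I'll check that the far (+y) end rose compared with the first picture.

```bash
python3 - <<'E'
from cell import env
import cv2,numpy as np
a=cv2.imread("pics/scene0.png")[130:250,190:390];b=env.read_camera("scene")["frame"][130:250,190:390]
p=np.hstack([x[35:75,120:172] for x in (a,b)])
cv2.imwrite("pics/cmp.png",cv2.resize(p,None,fx=7,fy=7,interpolation=cv2.INTER_NEAREST))
E
```

```text
(no output)
```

View pics/cmp.png

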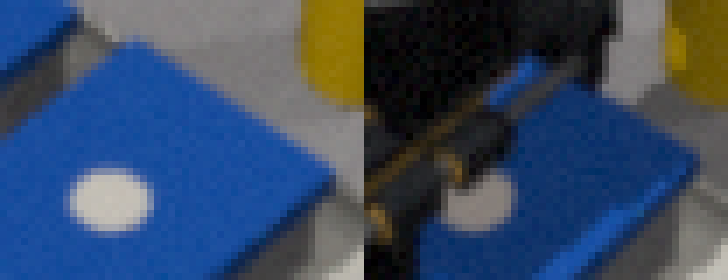

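The far corner rose by about 3 px (roughly 9 mm), so this lid rocks. I'll release it, then move above the disc.

servo_tool(increments=[[[0,0,-0.005,0,0,0,-1],[0,0,-0.015,0,0,0,-1],[0,0,-0.03,0,0,0,-1],[0,-0.02,-0.03,0,0,0,-1],[0,-0.04,-0.03,0,0,0,-1],[0,-0.055,-0.03,0,0,0,-1],[0,-0.055,-0.03,0,0,0,-1],[0,-0.055,-0.03,0,0,0,-1]]])

```text
time_s: 4.75
tool_pos: [0.6153, 0.0449, 0.0867]
tool_rot: [180.0, -0.0, -2.1]
force: [0.6, 0.3, -0.5]
grip_width: 0.0005
```

```bash
python3 - <<'E'
from cell import env
import cv2
print(env.get_obs()["force"],env.get_obs()["tool_pos"])
from h import *
t=env.read_camera("scene");print([ray(t,d,.0604).round(4) for d in discs(t["frame"])])
c=t["frame"][130:250,190:390]
cv2.imwrite("pics/s3.png",cv2.resize(c,None,fx=4,fy=4))
E
```

```text
[ 0.60137092  0.30011394 -0.47131791] [0.61526107 0.04485182 0.08670142]
[array([ 0.6103, -0.1377,  0.0604]), array([ 0.4706, -0.1324,  0.0604])]
```

View pics/s3.png

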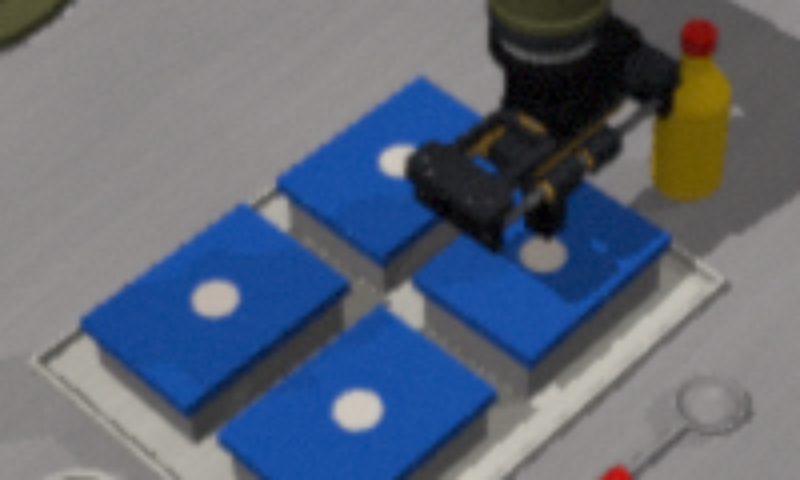

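servo_tool(increments=[[[0,0,0.012,0,0,0,-1],[0,0,0.022,0,0,0,-1],[0,0,0.025,0,0,0,-1],[0,0,0.026,0,0,0,-1],[0,0,0.027,0,0,0,-1],[0,0,0.028,0,0,0,-1],[0,0,0.029,0,0,0,-1],[0,0,0.03,0,0,0,-1],[0,0,0.031,0,0,0,-1],[0,0,0.032,0,0,0,-1],[0,0,0.032,0,0,0,-1]]])

```text
time_s: 5.9
tool_pos: [0.6144, 0.0438, 0.0564]
tool_rot: [179.8, 0.1, -2.2]
force: [-7.9, -2.4, 17.1]
grip_width: 0.0002
```

It went down to 56.4 mm at 17 N. I'll press a little more, hold, then lift straight off.

servo_tool(increments=[[[0,0,0.0007,0,0,0,-1],[0,0,0.0007,0,0,0,-1],[0,0,0.0007,0,0,0,-1],[0,0,0.0007,0,0,0,-1]]])

```text
time_s: 6.3
tool_pos: [0.6144, 0.0438, 0.0564]
tool_rot: [179.8, 0.1, -2.2]
force: [-9.5, -2.8, 20.2]
grip_width: 0.0003
```

servo_tool(increments=[[[0,0,-0.005,0,0,0,-1],[0,0,-0.02,0,0,0,-1],[0,0,-0.05,0,0,0,-1],[0,0,-0.1,0,0,0,-1],[0,0,-0.14,0,0,0,-1],[-0.04,0.04,-0.14,0,0,0,-1],[-0.08,0.08,-0.14,0,0,0,-1],[-0.11,0.12,-0.14,0,0,0,-1],[-0.11,0.16,-0.14,0,0,0,-1],[-0.11,0.2,-0.14,0,0,0,-1],[-0.11,0.24,-0.14,0,0,0,-1],[-0.11,0.28,-0.14,0,0,0,-1],[-0.11,0.32,-0.14,0,0,0,-1],[-0.11,0.36,-0.14,0,0,0,-1],[-0.11,0.36,-0.14,0,0,0,-1],[-0.11,0.36,-0.14,0,0,0,-1]]])

```text
time_s: 7.9
tool_pos: [0.4911, -0.3112, 0.1935]
tool_rot: [-179.9, 0.0, -2.3]
force: [0.9, 1.3, 0.3]
grip_width: 0.0001
```

```bash
python3 - <<'E'
from cell import env
from h import *
s=env.read_camera("scene");t=env.read_camera("top")
ds=discs(s["frame"]);dt=discs(t["frame"])
cv2.imwrite("pics/s4.png",s["frame"])
A=[ray(t,d,.056) for d in dt];B=[ray(s,d,.056) for d in ds]
for a,d in zip(A,dt):
    j=np.argmin([np.linalg.norm(a-b) for b in B])
    X=cv2.triangulatePoints(P(t),P(s),d[:2],ds[j][:2])[:,0];X=X[:3]/X[3]
    print(d[:2].round(1),a.round(4),B[j].round(4),"tri",X.round(4))
print(env.get_obs()["force"],env.get_obs()["time_s"])
E
```

```text
[380.9 255.3] [ 0.468 -0.129  0.056] [ 0.4668 -0.13    0.056 ] tri [ 0.4673 -0.1296  0.0561]
[312.9 253.8] [0.4749 0.0507 0.056 ] [0.4743 0.0499 0.056 ] tri [0.4745 0.0503 0.0559]
[381.  202.5] [ 0.6084 -0.1344  0.056 ] [ 0.6077 -0.1355  0.056 ] tri [ 0.6079 -0.135   0.0557]
[314.1 200.7] [0.6158 0.0456 0.056 ] [0.6152 0.0446 0.056 ] tri [0.6153 0.0451 0.0557]
[-0.12957415  0.61788108  0.33380273] 8.0
```

View pics/s4.png

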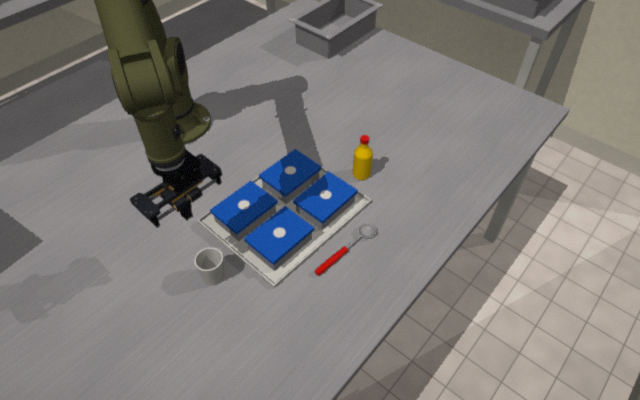

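All four lids now measure 55.7 to 56.1 mm. The bottle, cup and spoon are where they were, and the arm is clear, so I'm handing in.

```bash
python3 -c "
from cell import env
print(env.sign_off())"
```

```text
the job is handed in; nothing more can be done
None
```

The loose lid is seated and the job is handed in, at about 8 s on the robot's clock; the hand-in gave no verdict.

- **Finding the lid:** In the camera images the far-left lid, at about (0.615, 0.045), stood 60.4 mm high and the other three 55.6 to 55.8 mm. I therefore pressed that one first and did not press-test the others.
- **Rocking it:** I pressed near its inner end. The fingertips sank to 58.1 mm, and the far corner rose about 3 px, roughly 9 mm. That press reached 9 N against the rim, firmer than the light press asked for. The lid looked level again once released.
- **Seating it:** I pressed on the white disc with up to 20 N, and it went down to 56.4 mm at the fingertip.
- **Last checks:** All four disc centres measured 55.7 to 56.1 mm high and within 1 mm of where they started. I did not measure tilt as such. The bottle, cup and spoon look unmoved in the picture, the arm is clear and the wrist force is near zero. No check failed or disagreed.

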